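# Lower the vial cooler's cover

## Task

Close the open cover of the vial cooler: nudge it over from its upright rest, catch it on a finger as it falls, and lower it gently until it lies fully shut, without letting it drop or slam. Do not pinch the cover or press hard on the cooler; leave everything else on the bench where it stands.

Things in the scene. Friction and masses are not known exactly. Their poses are not given: they have to be found in the camera images.
- cooler: The vial cooler: a white box 120 (x) x 220 (y) x 130 mm high, fixed to the bench, open at the top with a block of small capped vials inside (fixed, all below the rim). Origin at the centre of its underside; +z up; its front (-x of its frame) looks roughly towards the robot. It carries the cover.
- cover (a joint): Angle of the 0.28 kg hinged cover in rad: 0 shut and level on the box, 1.57 upright, 1.85 its rear stop. Hinge friction (0.05 N m) holds it where it is left near upright; tipped forward past 1.25 to 1.35 it falls by itself, slowly at first, held back by a worn damper (0.14 N m s), and slams after 2 to 3 s at about 1 rad/s. Level, it weighs 1.2 N on a finger under its lip.
- cover_hinge (a point): Point on the hinge axis in the middle of the cover's width: 60 mm behind the cooler's centre (+x of the cooler's frame) and 131 mm above the bench. The axis runs along the cooler's y.
- cover_edge (a point): Middle of the free edge of the cover, on its underside, 150 mm from the hinge. The cover is a white plate with a dark pane, 220 wide, 120 long, 6 mm thick, plus in the middle of its free side a grey lip 80 wide, 30 long, ending at this edge. Shut, the lip juts out 30 mm before the box, 131 mm above the bench, free below. x: from edge to hinge; y: hinge axis; z: out of the outer face.
- amber_bottle: Loose amber bottle, 48 mm diameter, 115 mm tall, beside the cooler; leave alone. Origin at the centre of its underside.
- beaker: Loose white beaker, 60 mm diameter, 75 mm tall, beside the cooler; leave alone. Origin at the centre of its underside.
- vial_a: Loose capped amber vial, 26 mm diameter, 55 mm tall, near one front corner of the cooler; leave alone. Origin at the centre of its underside.
- vial_b: A second such vial, near the other front corner; leave alone. Origin at the centre of its underside.
- tip_box: Loose grey box, 75 x 110 x 50 mm high; leave alone. Origin at the centre of its underside.
- column: Loose steel column lying on the bench, 160 mm long along its x, 16 mm high; leave alone. Origin on its underside, at mid length.
- dish: Loose steel dish, 70 mm diameter, 20 mm high; leave alone. Origin at the centre of its underside.

How it is judged (in metres and radians):
On the way:
1. the falling cover is caught: for 0.2 s it is borne by the fingers between 0.1 and 1.0 rad, coming down slower than 0.6 rad/s (value of joint cover between 0.1 and 1 rad and velocity of joint cover above -0.6 rad/s and contact force between the fingers and cooler above 0.2 N), for 0.2 s.
At the end, for the whole second after the job is handed in: The cover lies shut (joint under 0.02 rad) and still, and every loose thing is within 10 mm of where it started (value of joint cover below 0.02 rad and velocity of joint cover between -0.05 and 0.05 rad/s and distance of each of amber_bottle, beaker, vial_a, vial_b, tip_box, column, dish from where it was at the start of the episode below 0.01 m); the robot touches nothing.
It fails at once if the cover slams: it comes down faster than 0.65 rad/s (10 cm/s at its edge) within the last 0.1 rad (value of joint cover below 0.1 rad and velocity of joint cover below -0.65 rad/s).
It fails at once if the cover or cooler is pinched or pressed with more than 18 N (contact force between the fingers and cooler above 18 N).
It fails at once if the arm bumps the cooler with more than 18 N (contact force between the arm and cooler above 18 N).
It fails at once if a loose thing is moved by more than 20 mm (distance of any of amber_bottle, beaker, vial_a, vial_b, tip_box, column, dish from where it was at the start of the episode above 0.02 m).
It also fails if it takes over 42 s, if anything falls off the work surface, if the arm or the gripper's body presses on something with over 40 N, if the wrist force passes 120 N, or if a joint passes its speed limit or range.

## Robot

A 6-joint arm with a two-finger parallel gripper is mounted at the origin on the work surface. World frame = base frame: x ahead of the robot, y to its left, z up, the work surface at z = 0. Lengths are in mm, angles in degrees, forces in N, time in s.
With the tool pointing down it reaches from about 350 to 850 mm from the base axis. Payload 8.1 kg.
Tool frame: the origin (TCP) lies between the finger pads; the fingertips stand 14 mm ahead of it and the grasp point (between the pads) lies 5 mm behind it; z points along the fingers, x is the direction in which the jaws open and shut, and the axes are right-handed (so a half turn about z gives the same grasp; the last joint's range is limited). The gripper opens to 85 mm and grips with 20 to 120 N. Pads are 22 mm wide; open, the fingers measure 114 mm over their backs; the gripper's body (76 mm by 85 mm) begins 54 mm behind the grasp point. The pads swing forward as they close: fully open they stand 13 mm farther back than shut.
Start: joints at [-74.966, 7.471, 85.268, -0, 87.261, -4.893], TCP at [204.518, -564.072, 245.292] pointing down, gripper open.
Joint ranges: [-169.43, 169.43], [-51.17, 129.36], [1.28, 143.12], [-76.62, 256.62], [0, 156.53], [-152.29, 152.29]. Speed limits (degrees/s): [136.94, 136.94, 159.86, 180, 180, 180].

## Interface

Orientations are given as [roll, pitch, yaw] about the fixed x, y, z axes, in that order (R = Rz(yaw) Ry(pitch) Rx(roll)).
In Python, from bench import r, vision, job gives the robot as it stands.
- The arm moves only by the tool send_rows, never from a script. Its arguments are lists of equal length, an entry for each row: "dp": the shift along the world's x, y, z in mm, a list of three; "rot": the turn, a rotation vector about the world's x, y, z in rad, a list of three. In form: {"dp": [[tx, ty, tz], ...], "rot": [[wx, wy, wz], ...]}. A call has 1 to 5 rows; each row is the pose to reach, as a shift and turn from the pose commanded when the call began; what a row does not reach only later rows make up. A row lasts 1/8 s, in which the tool goes at most 62.5 mm and 10.7 degrees, less where a joint would pass 70% of its speed; a pose out of reach is approached as far as the arm can. A call with a gripper value outside its range is refused whole. "jaw" is the finger opening in mm, from 0 to 85.4, set as the call begins (left out, the last holds). The fingers move at their own pace and stop on an object; "force" is the grip in N (left out, the last holds). Time passes only in rows, so rows that repeat a pose let the fingers close. It gives the time, the measured TCP pose, the force and the opening at its end, in the units of the state.
- r.sense(): the state, without advancing time (a new reading comes with each control period).
- vision.snapshot(name): name is "side" or "top" or "wrist"; returns a dict with "pixels" (480x640x3 uint8, red, green, blue), "depth" (480x640 float32, mm along the optical axis (not along the pixel's ray), 0 where there is no reading), "intrinsics" (3x3 intrinsics, pixels), "k1" (the pictures are not rectified: a ray, as slopes to the right and down, at radius r is drawn at 1 + k1 r^2 times it, then the intrinsics apply), "world_from_camera" (4x4, takes a point from camera to world coordinates); the wrist camera has in their place "T_tool_cam" (4x4, takes a point from camera to tool coordinates, whose origin is the TCP and whose axes are the tool frame's). Camera axes: x right, y down, z forward; pixel columns grow to the right and rows downward; lengths in mm; the calibration is good to about 2 mm. A picture is of the moment at which its call begins: read the wrist's pose just before it.
- job.hand_in(): hands the job in, once; it reports no verdict.
The state is a dict: "time": time; "joint_pos": joint angles; "qd": joint speeds; "joint_efforts": joint torques, N m; "tool_pos": TCP position; "tcp_rot": TCP orientation; "ft_force": force on the tool from outside, world axes, zero at the start; "wrist_torque": the same for the moment, N m; "finger_gap": finger opening in mm.
Only numpy, scipy, OpenCV 4.12 (cv2) and the standard library are available. Lean on these libraries where they do the work, as an engineer would, in place of code of your own. Each camera call takes 0.05 s, during which the arm holds its last target.

## Working session

There is one attempt and no reset: what is moved stays moved. The work goes in short steps, Python scripts to look and compute and a tool call to move; the robot and the scene stay as the last step left them, time stands still between calls to the robot, and variables do not carry over. Pictures are saved under pics/ and viewed, and the job is handed in when it is done.

Besides the shell and the picture viewer there is one more tool, called after ">>>" as name(argument=value, ...), one argument or row to a line, values as JSON. send_rows: Moves the arm, as the interface text tells. Its arguments: {"type":"object","properties":{"dp":{"type":"array"},"rot":{"type":"array"},"jaw":{"type":"number"},"force":{"type":"number"}},"required":["dp","rot"]}

```bash
ls; mkdir -p pics
python3 - <<'E'
from bench import r, vision, job
import cv2,numpy as np
s=r.sense();print(s)
for n in("side","top"):
    d=vision.snapshot(n);cv2.imwrite(f"pics/{n}0.png",d["pixels"][:,:,::-1]);np.savez(f"{n}0.npz",**d)
    print(n,d["intrinsics"],d["k1"],d["world_from_camera"])
E
```

```text
pics
{'time': 0.0, 'joint_pos': array([-7.49663513e+01,  7.51436119e+00,  8.53290162e+01, -5.37053070e-04,
        8.72615626e+01, -4.89318868e+00]), 'qd': array([-0.15276839, -0.10316046,  0.03605128, -0.03055363,  0.10291571,
        0.09189655]), 'joint_efforts': array([-2.75831462e-04, -5.69391882e+01, -5.00556064e+01, -2.69573111e-04,
        1.43136547e-02, -2.51803527e-05]), 'tool_pos': array([ 204.37310902, -563.56664378,  244.25471519]), 'tcp_rot': array([-1.79991583e+02,  1.04603291e-01, -7.00731288e+01]), 'ft_force': array([-0.71436994,  0.12121621, -0.07915004]), 'wrist_torque': array([-0.01305084, -0.02860988,  0.00461183]), 'finger_gap': 85.07850045279383}
side [[621.83553894   0.         327.19544773]
 [  0.         621.83553894 238.97612283]
 [  0.           0.           1.        ]] 0.05803383039760782 [[-9.68912747e-01 -1.21443744e-01  2.15544673e-01  2.63000435e+02]
 [-2.47393579e-01  4.68121938e-01 -8.48326746e-01  1.11066239e+03]
 [ 2.12278568e-03 -8.75278966e-01 -4.83613716e-01  7.59997114e+02]
 [ 0.00000000e+00  0.00000000e+00  0.00000000e+00  1.00000000e+00]]
top [[533.50786172   0.         314.75121069]
 [  0.         533.50786172 232.422108  ]
 [  0.           0.           1.        ]] -0.12719712806435993 [[ 4.62028844e-03 -9.95129327e-01  9.84696700e-02  4.18001294e+02]
 [-9.99989319e-01 -4.60955124e-03  3.36545011e-04 -1.92003236e+01]
 [ 1.18995179e-04 -9.84701732e-02 -9.95139996e-01  1.36466549e+03]
 [ 0.00000000e+00  0.00000000e+00  0.00000000e+00  1.00000000e+00]]
```

View pics/side0.png

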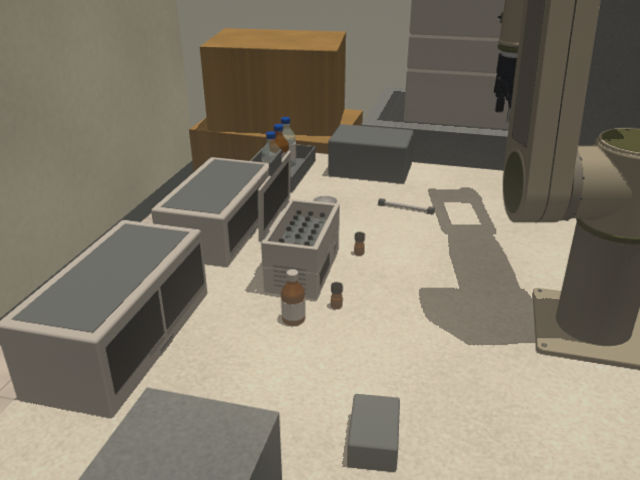

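View pics/top0.png

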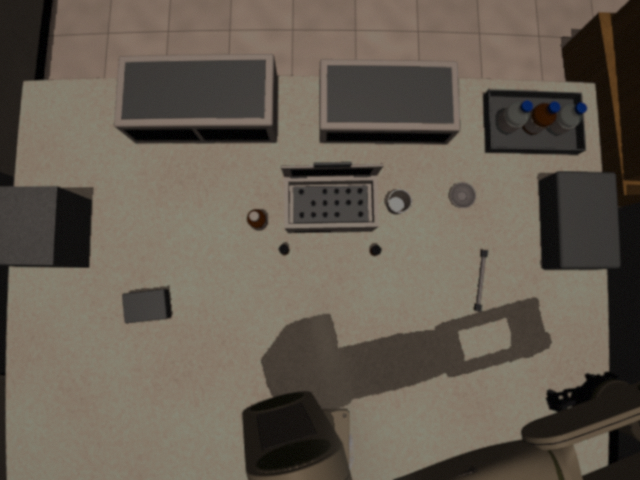

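```bash
cat > h.py <<'E'
import cv2,numpy as np
def load(n): return dict(np.load(n))
def pts(d):
    K=d["intrinsics"];k1=float(d["k1"]);h,w=d["depth"].shape
    u,v=np.meshgrid(np.arange(w),np.arange(h))
    p=np.stack([u,v],-1).reshape(-1,1,2).astype(np.float64)
    n=cv2.undistortPoints(p,K,np.array([k1,0,0,0,0.]),None,None,None).reshape(h,w,2)
    c=np.concatenate([n,np.ones((h,w,1))],-1)*d["depth"][...,None]
    T=d["world_from_camera"]
    return c@T[:3,:3].T+T[:3,3]
E
python3 - <<'E'
from h import *
t=load("top0.npz");P=pts(t)
cv2.imwrite("pics/topc.png",cv2.resize(t["pixels"][140:270,230:490,::-1],None,fx=3,fy=3,interpolation=cv2.INTER_CUBIC))
s=load("side0.npz");Q=pts(s)
cv2.imwrite("pics/sidec.png",cv2.resize(s["pixels"][130:340,200:400,::-1],None,fx=2.8,fy=2.8,interpolation=cv2.INTER_CUBIC))
reg=np.zeros(P.shape[:2],bool);reg[150:240,275:390]=1
m=reg&(abs(P[...,2]-130)<5)&(t["depth"]>0)
print(m.sum(),P[m].min(0),P[m].max(0))
rc=cv2.minAreaRect(P[m][:,:2].astype(np.float32));print(rc)
m2=reg&(P[...,2]>150);q=P[m2];print(q.min(0),q.max(0),m2.sum())
print(cv2.minAreaRect(q[:,:2].astype(np.float32)))
# cover profile per row
for v in range(158,185):
    print(v,[np.round(P[v,u]).astype(int).tolist() for u in (295,318,332,345,370)])
E
```

```text
1155 [ 550.13967756 -166.80020071  125.01301679] [676.00363578  54.23525013 134.99971306]
((613.2297973632812, -55.67500305175781), (121.64740753173828, 220.20419311523438), 1.3308748006820679)
[ 418.00129358 -163.86839409  150.07874612] [ 676.04934598   55.87800981 1364.66549033] 1220
((574.455810546875, -83.25498962402344), (262.8554382324219, 212.6760711669922), 16.711414337158203)
158 [[749, 34, -2], [749, -26, -3], [748, -63, 1], [749, -97, 0], [749, -162, 2]]
159 [[745, 34, 1], [745, -26, 2], [746, -63, 0], [746, -97, 0], [746, -162, 2]]
160 [[744, 34, -3], [742, -26, 4], [743, -63, 2], [743, -97, 4], [744, -162, 2]]
161 [[739, 34, 4], [741, -26, 0], [741, -63, -3], [740, -97, 4], [742, -162, -1]]
162 [[738, 34, 0], [671, -25, 284], [671, -54, 285], [672, -81, 282], [738, -162, 3]]
163 [[736, 34, -5], [670, -25, 282], [670, -54, 280], [671, -81, 276], [736, -162, 1]]
164 [[733, 34, -2], [668, -25, 281], [668, -54, 281], [668, -81, 280], [676, -136, 249]]
165 [[673, 24, 248], [667, -25, 273], [667, -54, 275], [669, -82, 270], [672, -136, 254]]
166 [[671, 24, 248], [666, -25, 269
[... 964 characters left out ...]
28, 132], [671, -26, 129], [671, -59, 132], [672, -90, 126], [672, -148, 132]]
178 [[669, 28, 129], [669, -26, 132], [669, -59, 130], [670, -90, 127], [669, -148, 132]]
179 [[665, 28, 136], [667, -26, 129], [667, -59, 130], [667, -90, 127], [667, -148, 131]]
180 [[663, 28, 132], [664, -26, 129], [664, -59, 133], [666, -90, 122], [666, -149, 126]]
181 [[661, 28, 131], [663, -26, 124], [664, -59, 121], [663, -90, 124], [665, -149, 119]]
182 [[661, 28, 122], [663, -26, 114], [663, -59, 114], [664, -91, 107], [665, -151, 102]]
183 [[661, 29, 107], [662, -26, 102], [664, -60, 96], [663, -91, 99], [665, -152, 94]]
184 [[662, 30, 92], [663, -26, 87], [663, -60, 88], [664, -92, 81], [665, -153, 80]]
```

```bash
sleep 1
```

```text
(no output)
```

View pics/topc.png

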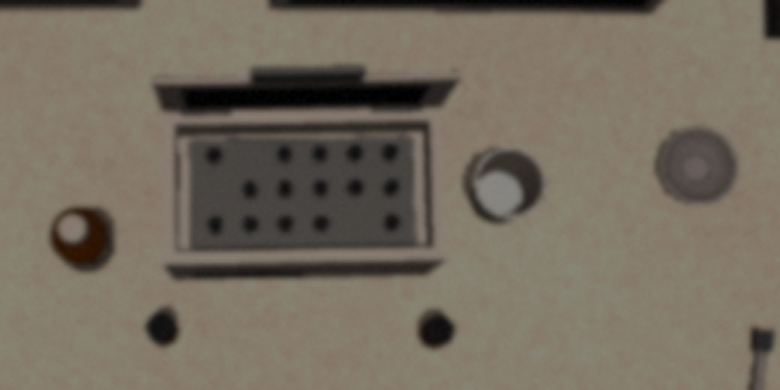

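View pics/sidec.png

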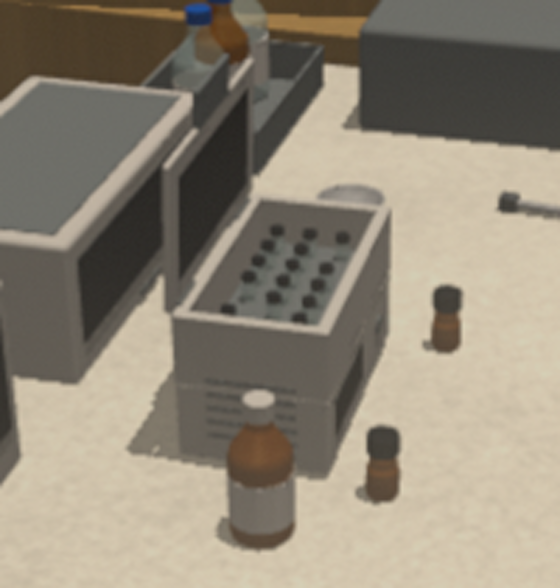

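>>> send_rows(
  dp=[
    [24, 50, 16],
    [48, 100, 32],
    [72, 150, 48],
    [96, 200, 64],
    [120, 250, 80],
  ],
  rot=[
    [0, 0, 0.125],
    [0, 0, 0.25],
    [0, 0, 0.375],
    [0, 0, 0.5],
    [0, 0, 0.625],
  ],
)

```text
time: 0.72
tool_pos: [324.8, -312.2, 325.4]
tcp_rot: [-180.0, 0.0, -34.0]
ft_force: [1.2, -0.1, 0.2]
finger_gap: 85.5
```

>>> send_rows(
  dp=[
    [24, 52, 4],
    [48, 104, 8],
    [72, 156, 12],
    [96, 208, 16],
    [116, 260, 20],
  ],
  rot=[
    [0, 0, 0.125],
    [0, 0, 0.25],
    [0, 0, 0.375],
    [0, 0, 0.5],
    [0, 0, 0.621],
  ],
)

```text
time: 1.35
tool_pos: [440.8, -52.2, 345.1]
tcp_rot: [-180.0, 0.0, 1.6]
ft_force: [0.4, -0.8, -0.1]
finger_gap: 85.3
```

>>> send_rows(
  dp=[
    [6, 0, -10],
    [12, 0, -20],
    [18, 0, -30],
    [24, 0, -40],
    [30, 0, -50],
  ],
  rot=[
    [0, -0.17, 0],
    [0, -0.34, 0],
    [0, -0.51, 0],
    [0, -0.68, 0],
    [0, -0.85, 0],
  ],
)

```text
time: 1.98
tool_pos: [520.7, -67.8, 291.2]
tcp_rot: [179.5, -47.0, 1.8]
ft_force: [1.0, 1.1, -0.9]
finger_gap: 85.7
```

Run:
```python
from bench import r
s=r.sense()
for k in("joint_pos","tool_pos","tcp_rot","ft_force"):print(k,s[k].round(1))
```

```text
joint_pos [-26.2 -51.1 136.7  24.7  53.4 -35.2]
tool_pos [520.7 -67.8 291.2]
tcp_rot [179.5 -47.    1.8]
ft_force [ 1.   1.1 -0.9]
```

>>> send_rows(
  dp=[
    [20, 0, -12],
    [40, 0, -24],
    [55, 0, -40],
    [55, 0, -40],
  ],
  rot=[
    [0, 0, 0],
    [0, 0, 0],
    [0, 0, 0],
    [0, 0, 0],
  ],
)

```text
time: 2.48
tool_pos: [574.6, -67.1, 250.8]
tcp_rot: [179.5, -46.6, 1.9]
ft_force: [-1.5, 0.0, 0.8]
finger_gap: 85.4
```

Run:
```python
from bench import r
s=r.sense()
for k in("joint_pos","tool_pos","tcp_rot","ft_force"):print(k,s[k].round(1))
```

```text
joint_pos [-21.8 -36.4 132.9  25.   42.1 -35.8]
tool_pos [574.6 -67.1 250.8]
tcp_rot [179.5 -46.6   1.9]
ft_force [-1.5  0.   0.8]
```

>>> send_rows(
  dp=[
    [-15, 6, -20],
    [-20, 13, -45],
    [-20, 13, -70],
    [-20, 13, -86],
    [-20, 13, -86],
  ],
  rot=[
    [0, 0, 0],
    [0, 0, 0],
    [0, 0, 0],
    [0, 0, 0],
    [0, 0, 0],
  ],
)

```text
time: 3.1
tool_pos: [554.7, -54.5, 166.5]
tcp_rot: [179.5, -46.8, 1.9]
ft_force: [-0.7, -0.6, 0.0]
finger_gap: 85.5
```

Run:
```python
from bench import r,vision
import cv2
s=r.sense()
for k in("joint_pos","tool_pos","tcp_rot","ft_force"):print(k,s[k].round(1))
d=vision.snapshot("side");cv2.imwrite("pics/side1.png",cv2.resize(d["pixels"][80:340,180:500,::-1],None,fx=2.3,fy=2.3,interpolation=cv2.INTER_CUBIC))
```

```text
joint_pos [-20.9 -35.5 141.5  30.1  33.1 -41.9]
tool_pos [554.7 -54.5 166.5]
tcp_rot [179.5 -46.8   1.9]
ft_force [-0.7 -0.6  0. ]
```

View pics/side1.png

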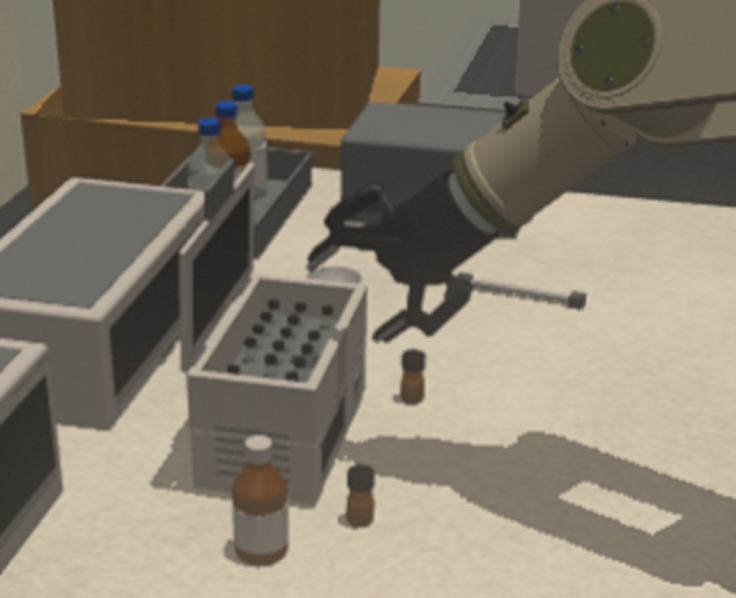

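Run:
```python
from bench import r,vision
from h import *
from scipy.spatial.transform import Rotation as R
s=r.sense();d=vision.snapshot("side");P=pts(d)
Rt=R.from_euler('xyz',s["tcp_rot"],degrees=True).as_matrix()
L=(P-s["tool_pos"])@Rt
m=(d["depth"]>0)&(abs(L[...,1])<25)&(L[...,2]>-60)&(L[...,2]<40)&(abs(L[...,0])<70)
q=L[m]
for lo in range(-70,70,5):
    k=(q[:,0]>=lo)&(q[:,0]<lo+5)
    if k.sum()>2: print(lo,k.sum(),"z",q[k,2].min().round(1),np.percentile(q[k,2],[50,90,100]).round(1),"y",q[k,1].min().round(),q[k,1].max().round())
# cover angle from side view: points belonging to cover
H=np.array([673.,-54,131])
c=(d["depth"]>0)&(P[...,0]>600)&(P[...,0]<700)&(P[...,1]<60)&(P[...,1]>-170)&(P[...,2]>145)&(P[...,2]<300)
w=P[c];print(c.sum(),w.min(0),w.max(0))
x=w[:,0]+ (w[:,1]+54)*np.tan(np.deg2rad(1.35))
A=np.c_[np.ones(len(w)),w[:,2]-131];print(np.linalg.lstsq(A,x,rcond=None)[0])
```

```text
-70 16 z -59.6 [-52.6 -45.5 -42.5] y -16.0 -5.0
-65 25 z -59.8 [-52.5 -44.2 -41.4] y -15.0 10.0
-60 23 z -59.3 [-50.8 -28.8 -11.6] y -10.0 7.0
-55 48 z -52.5 [-32.8 -12.1  -4.7] y -14.0 11.0
-50 48 z -58.3 [-31.9  -8.1  -1.4] y -18.0 9.0
-45 86 z -59.8 [-25.9  -3.7  40. ] y -23.0 16.0
-40 25 z -58.7 [35.2 37.7 38.4] y -24.0 24.0
-35 15 z -58.0 [31.4 32.8 33.7] y -23.0 25.0
-30 23 z 24.9 [27.5 28.9 31.3] y -24.0 25.0
-25 32 z 26.5 [30.4 33.9 34.2] y -24.0 25.0
-20 4 z 30.5 [32.7 33.  33.1] y -12.0 7.0
-15 3 z -58.4 [-58.3 -57.3 -57. ] y -9.0 -5.0
30 4 z -58.5 [-57.2 -54.6 -53.5] y -18.0 -11.0
35 7 z -59.4 [-54.8 -51.7 -51.6] y -18.0 -11.0
40 27 z -59.7 [-46.9 -10.9  -3.4] y -15.0 9.0
45 69 z -59.9 [-35.9  -7.7   1.8] y -16.0 10.0
50 68 z -53.6 [-32.1  -9.2  -2.5] y -15.0 16.0
55 45 z -53.0 [-32.9 -14.8  -9. ] y -14.0 9.0
60 14 z -59.6 [-50.  -41.9 -40.9] y -16.0 -4.0
65 16 z -59.5 [-53.7 -47.9 -44.3] y -15.0 -8.0
1715 [ 667.49776135 -167.73840565  145.11123727] [679.21639663  59.20852034 282.88840177]
[ 6.75560588e+02 -3.33570039e-02]
```

>>> send_rows(
  dp=[
    [7, 0, -12],
    [7, 0, -12],
    [0, 0, -20],
    [0, 0, -20],
  ],
  rot=[
    [0, 0, 0],
    [0, 0, 0],
    [0, 0, 0],
    [0, 0, 0],
  ],
)

```text
time: 3.7
tool_pos: [554.5, -54.5, 146.9]
tcp_rot: [179.4, -46.8, 1.9]
ft_force: [0.1, -1.2, -0.6]
finger_gap: 85.3
```

Run:
```python
from bench import r,vision
s=r.sense()
for k in("joint_pos","tool_pos","tcp_rot","ft_force"):print(k,s[k].round(1))
```

```text
joint_pos [-20.9 -33.2 142.4  32.8  30.3 -45.1]
tool_pos [554.5 -54.5 146.9]
tcp_rot [179.4 -46.8   1.9]
ft_force [ 0.1 -1.2 -0.6]
```

>>> send_rows(
  dp=[
    [-15, 0, 0],
    [-30, 0, 15],
    [-45, 0, 30],
    [-45, 0, 30],
  ],
  rot=[
    [0, 0, 0],
    [0, 0, 0],
    [0, 0, 0],
    [0, 0, 0],
  ],
)

```text
time: 4.2
tool_pos: [531.5, -60.4, 188.8]
tcp_rot: [179.5, -46.0, 2.0]
ft_force: [0.5, 0.1, 0.7]
finger_gap: 85.6
```

Run:
```python
from bench import r,vision
s=r.sense()
for k in("joint_pos","tool_pos","tcp_rot","ft_force"):print(k,s[k].round(1))
```

```text
joint_pos [-23.6 -43.2 143.   27.9  40.4 -40.3]
tool_pos [531.5 -60.4 188.8]
tcp_rot [179.5 -46.    2. ]
ft_force [0.5 0.1 0.7]
```

>>> send_rows(
  dp=[
    [25, 2, 50],
    [60, 4, 85],
    [93, 6, 101],
    [93, 6, 101],
  ],
  rot=[
    [0, -0.01, 0],
    [0, -0.01, 0],
    [0, -0.01, 0],
    [0, -0.01, 0],
  ],
)

```text
time: 4.7
tool_pos: [625.4, -53.2, 287.4]
tcp_rot: [179.6, -46.4, 2.0]
ft_force: [-0.3, 0.6, -0.3]
finger_gap: 85.5
```

Run:
```python
from bench import r,vision
import cv2
s=r.sense()
for k in("joint_pos","tool_pos","tcp_rot","ft_force"):print(k,s[k].round(1))
d=vision.snapshot("side");cv2.imwrite("pics/side2.png",cv2.resize(d["pixels"][80:340,180:500,::-1],None,fx=2.3,fy=2.3,interpolation=cv2.INTER_CUBIC))
```

```text
joint_pos [-17.  -27.8 123.4  20.3  41.3 -28.9]
tool_pos [625.4 -53.2 287.4]
tcp_rot [179.6 -46.4   2. ]
ft_force [-0.3  0.6 -0.3]
```

View pics/side2.png

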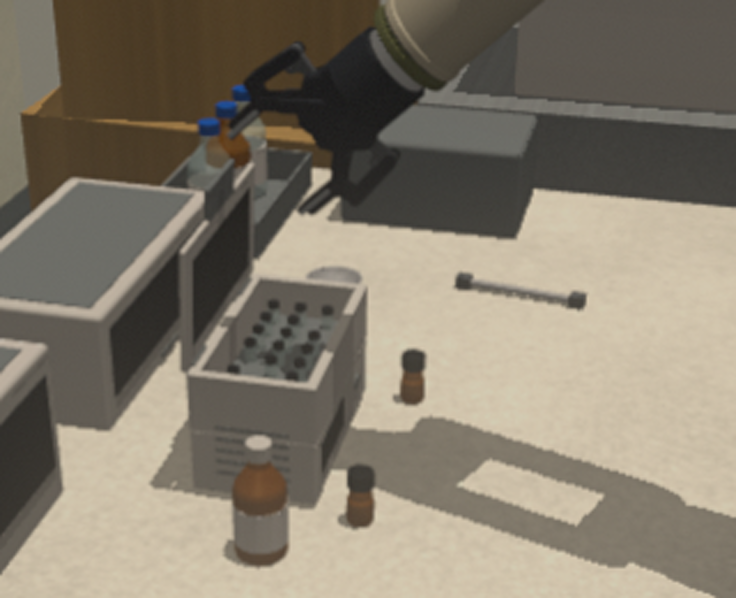

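>>> send_rows(
  dp=[
    [13, 0, -9],
    [26, 0, -19],
    [39, 0, -30],
    [39, 0, -30],
  ],
  rot=[
    [0, 0, 0],
    [0, 0, 0],
    [0, 0, 0],
    [0, 0, 0],
  ],
)

```text
time: 5.25
tool_pos: [661.1, -53.2, 253.4]
tcp_rot: [179.8, -46.1, 1.9]
ft_force: [0.0, -0.7, -0.1]
finger_gap: 85.3
```

```bash
cat > look.py <<'E'
from bench import r,vision
from h import *
import sys
n=sys.argv[1]
s=r.sense()
for k in("time","joint_pos","tool_pos","tcp_rot","ft_force"):print(k,np.round(s[k],1))
d=vision.snapshot("side");cv2.imwrite(f"pics/{n}.png",cv2.resize(d["pixels"][90:300,200:380,::-1],None,fx=2.8,fy=2.8,interpolation=cv2.INTER_CUBIC))
# cover angle: points on the plate side strips away from the gripper
P=pts(d);yc=np.deg2rad(1.35)
q=P-np.array([674,-54,131.])
x=q[...,0]*np.cos(yc)+q[...,1]*np.sin(yc);y=-q[...,0]*np.sin(yc)+q[...,1]*np.cos(yc);z=q[...,2]
rho=np.hypot(x,z)
m=(d["depth"]>0)&(y>50)&(y<108)&(rho>40)&(rho<122)&(z>3)&(x<25)
th=np.arctan2(z[m],-x[m]);print("theta n",m.sum(),np.percentile(th,[5,25,50,75,95]).round(3) if m.sum() else None)
E
python3 look.py side3
```

```text
time 5.2
joint_pos [-15.5 -19.1 120.5  21.2  35.6 -29.8]
tool_pos [661.1 -53.2 253.4]
tcp_rot [179.8 -46.1   1.9]
ft_force [ 0.  -0.7 -0.1]
theta n 414 [1.537 1.547 1.556 1.57  1.618]
```

View pics/side3.png

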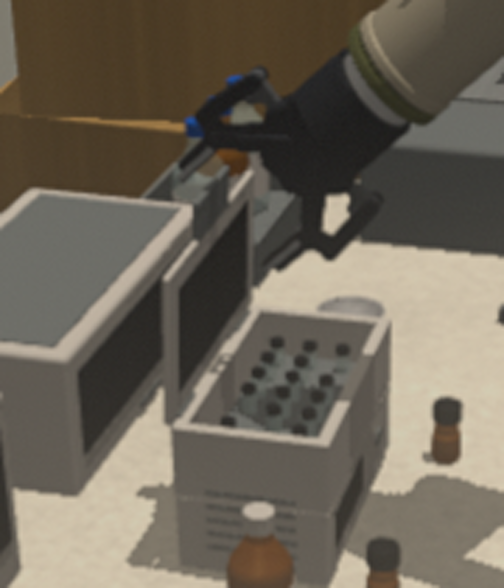

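>>> send_rows(
  dp=[
    [-5, 0, -7],
    [-12, 0, -11],
    [-19, 0, -13],
    [-26, 0, -14],
    [-33, 0, -15],
  ],
  rot=[
    [0, 0, 0],
    [0, 0, 0],
    [0, 0, 0],
    [0, 0, 0],
    [0, 0, 0],
  ],
)

```text
time: 5.92
tool_pos: [629.3, -53.6, 242.1]
tcp_rot: [179.6, -46.4, 2.0]
ft_force: [1.3, -0.8, 2.0]
finger_gap: 85.4
```

```bash
python3 look.py side4
```

```text
time 5.9
joint_pos [-16.8 -24.6 126.   22.8  35.9 -32. ]
tool_pos [629.3 -53.6 242.1]
tcp_rot [179.6 -46.4   2. ]
ft_force [ 1.3 -0.8  2. ]
theta n 319 [1.391 1.397 1.406 1.423 1.464]
```

View pics/side4.png

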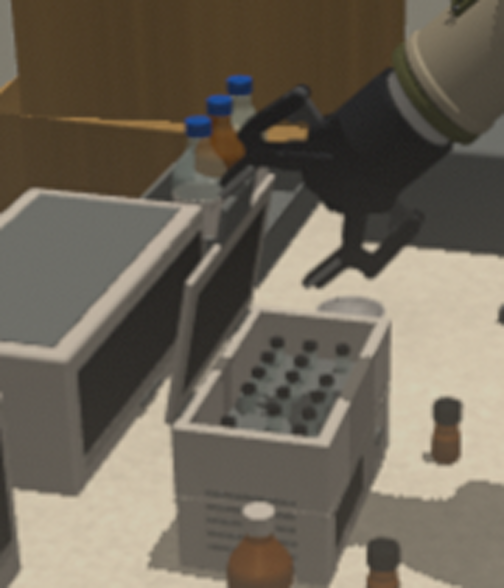

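>>> send_rows(
  dp=[
    [-7, 0, -1],
    [-14, 0, -2],
    [-21, 0, -3],
    [-28, 0, -5],
    [-35, 0, -6],
  ],
  rot=[
    [0, 0, 0],
    [0, 0, 0],
    [0, 0, 0],
    [0, 0, 0],
    [0, 0, 0],
  ],
)

```text
time: 6.6
tool_pos: [594.1, -53.5, 235.5]
tcp_rot: [179.7, -46.3, 2.0]
ft_force: [0.0, 0.1, 0.4]
finger_gap: 85.4
```

```bash
python3 look.py side5
```

```text
time 6.6
joint_pos [-18.5 -31.5 131.3  23.6  38.  -33.5]
tool_pos [594.1 -53.5 235.5]
tcp_rot [179.7 -46.3   2. ]
ft_force [0.  0.1 0.4]
theta n 201 [1.167 1.172 1.185 1.204 1.252]
```

>>> send_rows(
  dp=[
    [8, 0, 14],
    [16, 0, 26],
    [22, 0, 33],
  ],
  rot=[
    [0, 0, 0],
    [0, 0, 0],
    [0, 0, 0],
  ],
)

```text
time: 7.02
tool_pos: [618.1, -53.7, 271.3]
tcp_rot: [179.6, -46.5, 2.0]
ft_force: [-0.1, 0.3, 0.3]
finger_gap: 85.6
```

```bash
python3 look.py side6
```

```text
time 7.0
joint_pos [-17.3 -28.6 125.7  21.3  40.  -30.2]
tool_pos [618.1 -53.7 271.3]
tcp_rot [179.6 -46.5   2. ]
ft_force [-0.1  0.3  0.3]
theta n 138 [1.061 1.072 1.09  1.112 1.164]
```

View pics/side6.png

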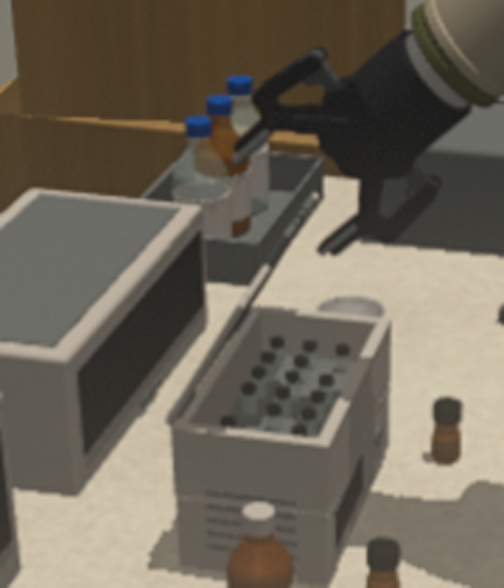

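>>> send_rows(
  dp=[
    [0, 0, 0],
    [0, 0, 0],
    [0, 0, 0],
  ],
  rot=[
    [0, 0, 0],
    [0, 0, 0],
    [0, 0, 0],
  ],
)

```text
time: 7.45
tool_pos: [616.3, -53.4, 267.9]
tcp_rot: [179.7, -46.3, 1.9]
ft_force: [-0.9, -0.4, 0.1]
finger_gap: 85.5
```

```bash
python3 look.py side7
```

```text
time 7.4
joint_pos [-17.4 -28.6 126.   21.4  40.  -30.3]
tool_pos [616.3 -53.4 267.9]
tcp_rot [179.7 -46.3   1.9]
ft_force [-0.9 -0.4  0.1]
theta n 197 [0.903 0.927 0.951 0.984 1.044]
```

View pics/side7.png

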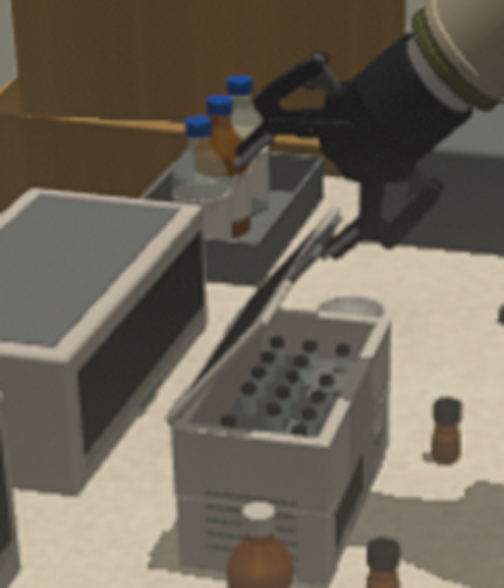

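>>> send_rows(
  dp=[
    [0, 0, 0],
    [0, 0, 0],
    [0, 0, 0],
    [0, 0, 0],
  ],
  rot=[
    [0, 0, 0],
    [0, 0, 0],
    [0, 0, 0],
    [0, 0, 0],
  ],
)

```text
time: 8.0
tool_pos: [616.7, -53.5, 268.7]
tcp_rot: [179.6, -46.3, 1.9]
ft_force: [-0.7, 0.1, -2.9]
finger_gap: 85.6
```

```bash
python3 look.py side8
```

```text
time 8.0
joint_pos [-17.4 -28.6 125.9  21.4  39.9 -30.3]
tool_pos [616.7 -53.5 268.7]
tcp_rot [179.6 -46.3   1.9]
ft_force [-0.7  0.1 -2.9]
theta n 206 [0.906 0.93  0.956 0.991 1.056]
```

View pics/side8.png

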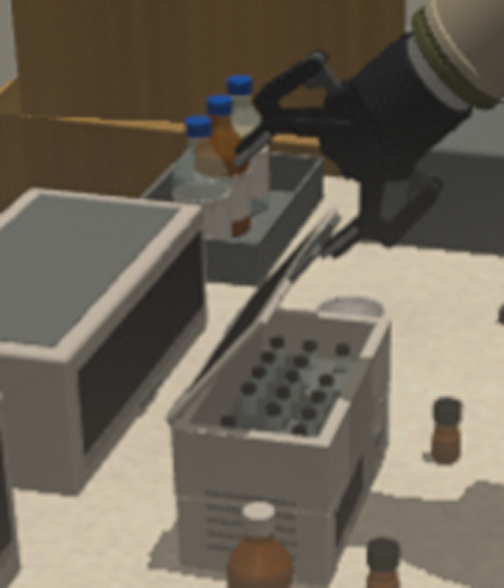

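>>> send_rows(
  dp=[
    [-3, 0, -2.5],
    [-6, 0, -5],
    [-9, 0, -8],
    [-12, 0, -10.5],
    [-15, 0, -13],
  ],
  rot=[
    [0, 0, 0],
    [0, 0, 0],
    [0, 0, 0],
    [0, 0, 0],
    [0, 0, 0],
  ],
)

```text
time: 8.68
tool_pos: [601.5, -53.5, 255.6]
tcp_rot: [179.7, -46.3, 1.9]
ft_force: [-0.5, -1.0, 0.5]
finger_gap: 85.4
```

>>> send_rows(
  dp=[
    [-3.5, 0, -4],
    [-7, 0, -8],
    [-10, 0, -12],
    [-13, 0, -16],
    [-16, 0, -21],
  ],
  rot=[
    [0, 0, 0],
    [0, 0, 0],
    [0, 0, 0],
    [0, 0, 0],
    [0, 0, 0],
  ],
)

```text
time: 9.3
tool_pos: [585.6, -53.5, 234.6]
tcp_rot: [179.6, -46.4, 1.9]
ft_force: [-0.7, 0.3, -0.0]
finger_gap: 85.6
```

```bash
python3 look.py side9
```

```text
time 9.3
joint_pos [-19.  -33.4 132.6  23.8  38.7 -33.8]
tool_pos [585.6 -53.5 234.6]
tcp_rot [179.6 -46.4   1.9]
ft_force [-0.7  0.3 -0. ]
theta n 363 [0.596 0.629 0.65  0.683 0.735]
```

View pics/side9.png

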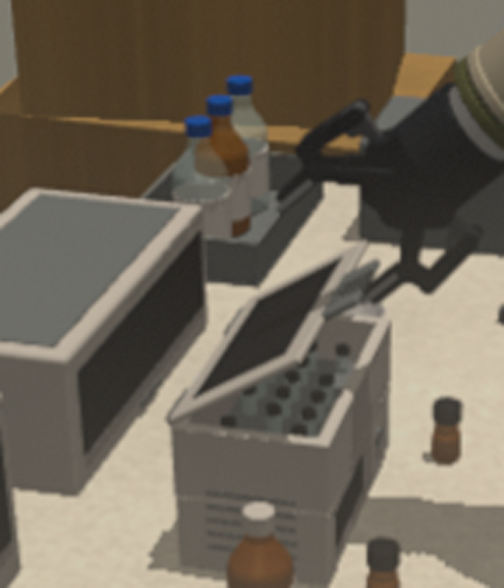

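>>> send_rows(
  dp=[
    [-2.5, 0, -4.5],
    [-5, 0, -9],
    [-7.5, 0, -13.5],
    [-10, 0, -18],
    [-12, 0, -22],
  ],
  rot=[
    [0, 0, 0],
    [0, 0, 0],
    [0, 0, 0],
    [0, 0, 0],
    [0, 0, 0],
  ],
)

```text
time: 9.98
tool_pos: [573.5, -53.5, 212.4]
tcp_rot: [179.6, -46.3, 1.9]
ft_force: [-0.2, -1.0, -0.2]
finger_gap: 85.3
```

>>> send_rows(
  dp=[
    [-1.5, 0, -4],
    [-3, 0, -8.5],
    [-4.5, 0, -13],
    [-6, 0, -17],
    [-7, 0, -21],
  ],
  rot=[
    [0, 0, 0],
    [0, 0, 0],
    [0, 0, 0],
    [0, 0, 0],
    [0, 0, 0],
  ],
)

```text
time: 10.6
tool_pos: [566.6, -53.5, 191.5]
tcp_rot: [179.6, -46.4, 2.0]
ft_force: [-1.1, -0.0, -0.7]
finger_gap: 85.3
```

```bash
python3 look.py side10
```

```text
time 10.6
joint_pos [-20.1 -34.6 138.   27.3  35.4 -38.4]
tool_pos [566.6 -53.5 191.5]
tcp_rot [179.6 -46.4   2. ]
ft_force [-1.1 -0.  -0.7]
theta n 505 [0.28  0.31  0.331 0.364 0.421]
```

View pics/side10.png

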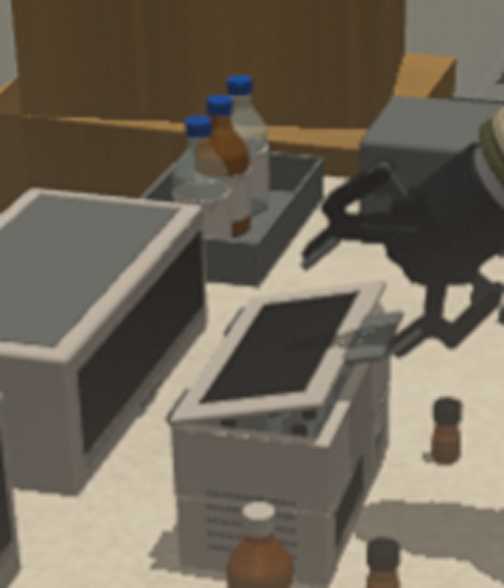

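>>> send_rows(
  dp=[
    [-1, 0, -4.5],
    [-2, 0, -9],
    [-3, 0, -13.5],
    [-3.5, 0, -18],
    [-4, 0, -22],
  ],
  rot=[
    [0, 0, 0],
    [0, 0, 0],
    [0, 0, 0],
    [0, 0, 0],
    [0, 0, 0],
  ],
)

```text
time: 11.28
tool_pos: [562.6, -53.5, 169.4]
tcp_rot: [179.6, -46.3, 1.9]
ft_force: [-0.5, -0.6, -0.6]
finger_gap: 85.5
```

>>> send_rows(
  dp=[
    [-0.5, 0, -3],
    [-0.5, 0, -5.5],
    [-0.5, 0, -8],
    [-0.5, 0, -10],
    [-0.5, 0, -12],
  ],
  rot=[
    [0, 0, 0],
    [0, 0, 0],
    [0, 0, 0],
    [0, 0, 0],
    [0, 0, 0],
  ],
)

```text
time: 11.9
tool_pos: [562.0, -53.5, 157.4]
tcp_rot: [179.7, -46.3, 1.9]
ft_force: [-4.0, -0.4, -0.3]
finger_gap: 85.4
```

```bash
python3 look.py side11
```

```text
time 11.9
joint_pos [-20.4 -32.2 140.3  31.   31.5 -43. ]
tool_pos [562.  -53.5 157.4]
tcp_rot [179.7 -46.3   1.9]
ft_force [-4.  -0.4 -0.3]
theta n 560 [0.055 0.077 0.095 0.124 0.174]
```

View pics/side11.png

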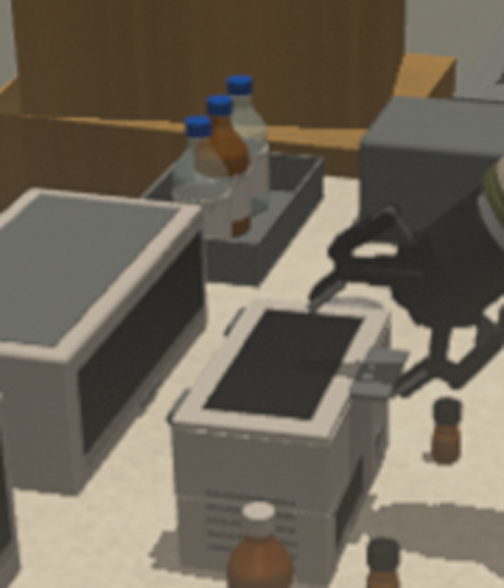

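Run:
```python
from bench import r,vision
for i in range(4):
    s=r.sense();print(s["time"],s["ft_force"].round(1),s["wrist_torque"].round(2)); vision.snapshot("wrist")
```

```text
11.95 [-2.5 -1.8 -1.9] [-0.11  0.75 -0.04]
12.0 [-3.  -1.  -1.2] [-0.14  0.83 -0.12]
12.05 [-3.8 -0.3 -2.6] [-0.12  0.97 -0.05]
12.1 [-4.   0.  -2.2] [-0.14  1.03 -0.04]
```

>>> send_rows(
  dp=[
    [-1, 0, -0.5],
    [-2, 0, -1],
    [-3, 0, -2],
  ],
  rot=[
    [0, 0, 0],
    [0, 0, 0],
    [0, 0, 0],
  ],
)

```text
time: 12.52
tool_pos: [559.6, -53.6, 156.6]
tcp_rot: [179.6, -46.4, 2.0]
ft_force: [-0.4, 1.4, -0.2]
finger_gap: 85.7
```

```bash
python3 look.py side12;python3 look.py side12; python3 look.py side12
```

```text
time 12.5
joint_pos [-20.6 -32.8 140.9  31.3  31.6 -43.3]
tool_pos [559.6 -53.6 156.6]
tcp_rot [179.6 -46.4   2. ]
ft_force [-0.4  1.4 -0.2]
theta n 541 [0.046 0.064 0.083 0.116 0.174]
time 12.6
joint_pos [-20.6 -32.8 140.9  31.3  31.6 -43.3]
tool_pos [559.4 -53.6 156.3]
tcp_rot [179.6 -46.4   2. ]
ft_force [-0.5 -0.2 -0.1]
theta n 528 [0.045 0.064 0.084 0.113 0.159]
time 12.6
joint_pos [-20.6 -32.8 140.9  31.3  31.6 -43.3]
tool_pos [559.4 -53.6 156.2]
tcp_rot [179.6 -46.4   2. ]
ft_force [-1.   0.4  0.8]
theta n 542 [0.047 0.067 0.084 0.112 0.165]
```

View pics/side12.png

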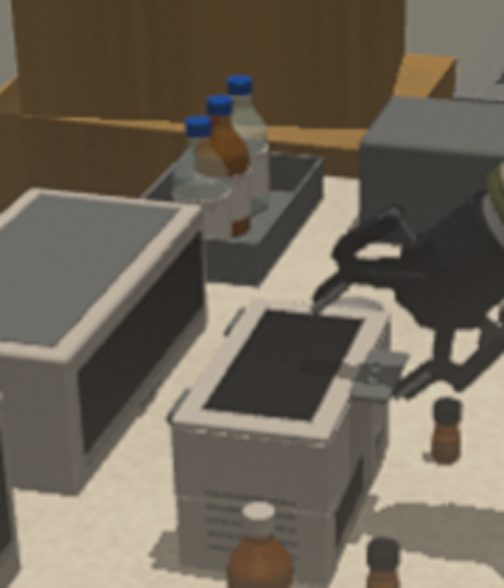

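>>> send_rows(
  dp=[
    [-1, 0, -1.5],
    [-2, 0, -3],
    [-3, 0, -5],
    [-4, 0, -7],
    [-4, 0, -9],
  ],
  rot=[
    [0, 0, 0],
    [0, 0, 0],
    [0, 0, 0],
    [0, 0, 0],
    [0, 0, 0],
  ],
)

```text
time: 13.3
tool_pos: [555.1, -53.5, 146.6]
tcp_rot: [179.6, -46.3, 1.9]
ft_force: [0.8, -0.0, 0.2]
finger_gap: 85.3
```

```bash
python3 look.py side13
```

```text
time 13.3
joint_pos [-20.8 -32.7 141.9  32.4  30.8 -44.8]
tool_pos [555.1 -53.5 146.6]
tcp_rot [179.6 -46.3   1.9]
ft_force [ 0.8 -0.   0.2]
theta n 545 [0.045 0.065 0.085 0.115 0.163]
```

View pics/side13.png

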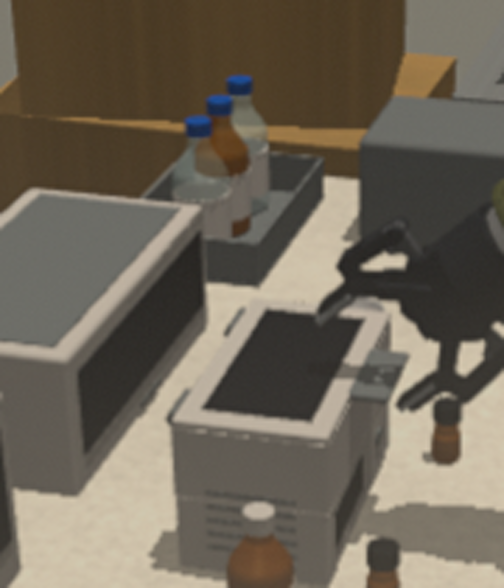

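>>> send_rows(
  dp=[
    [0, -10, 0],
    [0, -30, 0],
    [0, -50, 0],
    [0, -70, 0],
    [0, -80, 0],
  ],
  rot=[
    [0, 0, 0],
    [0, 0, 0],
    [0, 0, 0],
    [0, 0, 0],
    [0, 0, 0],
  ],
)

```text
time: 13.98
tool_pos: [555.2, -134.6, 146.9]
tcp_rot: [179.6, -46.4, 1.9]
ft_force: [-0.9, 0.0, 0.9]
finger_gap: 85.5
```

```bash
python3 look.py side14
```

```text
time 14.0
joint_pos [-33.9 -26.3 137.8  44.5  36.6 -64.6]
tool_pos [ 555.2 -134.6  146.9]
tcp_rot [179.6 -46.4   1.9]
ft_force [-0.9  0.   0.9]
theta n 545 [0.045 0.066 0.085 0.115 0.169]
```

View pics/side14.png

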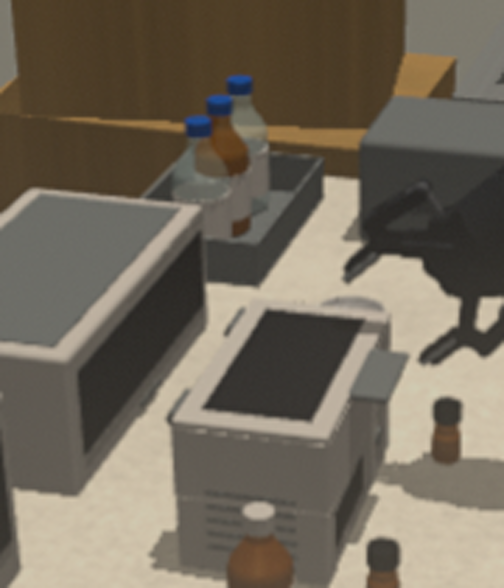

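Clear of the lip; now up and away. Front finger is in front of the plate, so rising straight up passes clear of it.

>>> send_rows(
  dp=[
    [0, -15, 20],
    [0, -30, 50],
    [0, -45, 90],
    [0, -60, 130],
    [0, -60, 130],
  ],
  rot=[
    [0, 0, 0],
    [0, 0, 0],
    [0, 0, 0],
    [0, 0, 0],
    [0, 0, 0],
  ],
)

```text
time: 14.65
tool_pos: [556.6, -195.2, 282.2]
tcp_rot: [179.2, -46.7, 2.2]
ft_force: [0.8, 0.1, 0.0]
finger_gap: 85.7
```

Run:
```python
from bench import r,vision
from h import *
s=r.sense();print(s["time"],s["tool_pos"].round(),s["ft_force"].round(1))
d=vision.snapshot("top");cv2.imwrite("pics/top1.png",d["pixels"][:,:,::-1])
P=pts(d)
reg=np.zeros(P.shape[:2],bool);reg[165:245,280:385]=1
m=reg&(P[...,2]>120)&(P[...,2]<200)&(abs(P[...,1]+50)<95)&(P[...,0]>545)&(P[...,0]<670)
q=P[m];A=np.c_[np.ones(len(q)),q[:,0]-613];print(np.linalg.lstsq(A,q[:,2],rcond=None)[0],len(q))
a=load("top0.npz")["pixels"];dd=cv2.absdiff(a,d["pixels"]).max(2)
cv2.imwrite("pics/diff.png",np.clip(dd.astype(int)*4,0,255).astype(np.uint8))
S0=load("side0.npz")["pixels"];S=vision.snapshot("side")["pixels"]
cv2.imwrite("pics/sdiff.png",np.clip(cv2.absdiff(S0,S).max(2).astype(int)*4,0,255).astype(np.uint8))
```

```text
14.65 [ 557. -195.  282.] [0.8 0.1 0. ]
[1.38236261e+02 3.16937413e-03] 4221
```

View pics/top1.png

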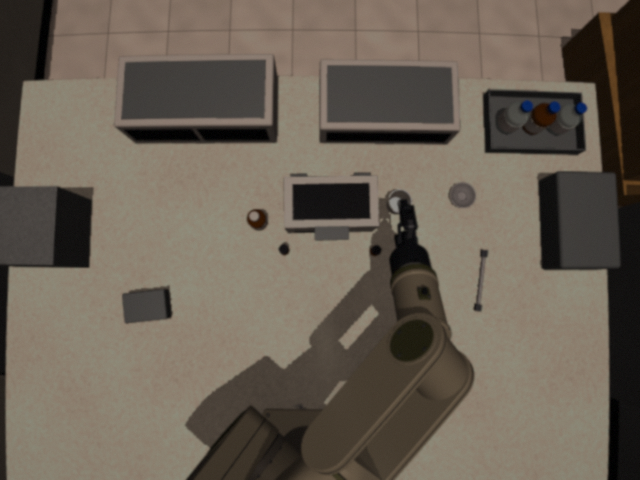

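View pics/sdiff.png

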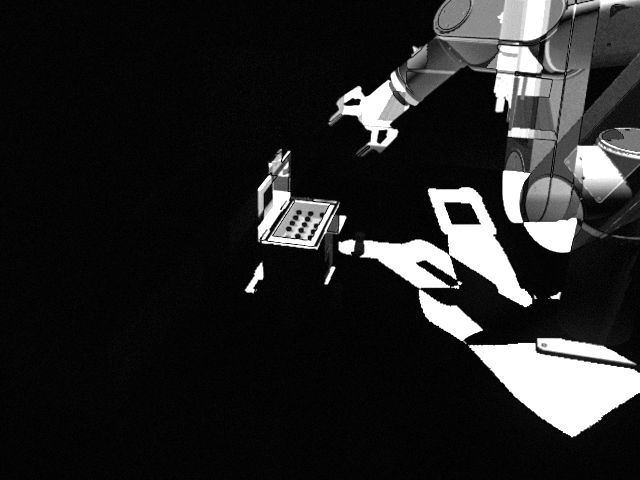

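Cover slope is 0.003 rad, so it is level. The top view shows the shut lid and lip at (331,205). The side difference picture shows changes only in the arm, its shadows and the cover; no loose thing has moved.

```bash
python3 -c "
from bench import job
print(job.hand_in())"
```

```text
the job is handed in; nothing more can be done
None
```

The cover is shut and the job was handed in at about 14.7 s; no verdict was reported.

- **Nudge:** The open gripper straddled the lip, tilted about 45°. The rear finger tipped the cover from about 1.54 to 1.18 rad, where it began to fall.
- **Catch and lowering:** The front finger caught it at about 0.9 rad. I paused there for about half a second, then lowered it at about 0.25–0.3 rad/s by command until shut. The fingers then slid out sideways and up.
- **Last checks:** The cover's slope in the top view was 0.003 rad. The side view's angle did not change over the last few looks. It read a steady 0.085, about what the lid's 6 mm thickness adds when shut. The before/after side picture showed changes only in the arm, its shadows and the cover. No loose thing appeared displaced, though I did not measure their positions. The arm was clear, with wrist force at noise level.
- **One oddity:** Near shut, the wrist briefly read about 4 N along -x, well under the 18 N limit. It vanished once I backed the finger off 2–3 mm.

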